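Chock the roller on the sloping board

ROBOT

A 6-joint arm with a two-finger parallel gripper is mounted at the origin on a cart in front of the work surface, level with it; the furniture and walls round the work are solid. World frame = base frame: x ahead of the robot, y to its left, z up, the work surface at z = 0. Lengths are in mm, angles in rad, forces in N, time in s.
With the tool pointing down it reaches from about 375 to 825 mm from the base axis. Payload 5.5 kg.
Tool frame: the origin (TCP) lies on the centre line of the jaws, within the pads' length; the fingertips stand 22 mm ahead of it and the grasp point (between the pads) lies 3 mm ahead of it; z points along the fingers, y is the line along which they close (so a half turn about z gives the same grasp; the last joint's range is limited). The gripper opens to 85 mm and grips with 20 to 120 N. Pads are 22 mm wide; open, the fingers measure 114 mm over their backs; the gripper's body (76 mm by 85 mm) begins 54 mm behind the grasp point. The pads swing forward as they close: fully open they stand 13 mm farther back than shut.
Start: joints at [1.264, 0.314, -0.047, 1.21, 0, 1.571], TCP at [181.202, 571.98, 253.299] pointing down, gripper open.
Joint ranges: [-2.67, 2.67], [-0.69, 1.73], [-1.03, 1.25], [-2.08, 2.16], [-1.42, 1.45], [-3.14, 3.14]. Speed limits (rad/s): [2.39, 2.39, 3.01, 3.14, 3.14, 3.14].

INTERFACE

Orientations are given as a rotation vector (axis times angle).
In Python, from rig import readout, grab_frame, camera_model, robot gives the robot as it stands. The module is installed in compiled form; this text tells all that it offers.
- The arm moves only by the shell command python3 -m jog 'ROWS' [OPENING] [FORCE]. ROWS is JSON, a list of rows, each a list of 2 entries, a list of its own where there are three numbers: the shift along the tool's x, y, z in mm, then the turn, a rotation vector about the tool's x, y, z in rad. A call has 1 to 10 rows; each row is the pose to reach, as a shift and turn from the pose commanded when the call began, along the tool's axes at that moment; what a row does not reach only later rows make up. A row lasts 1/8 s, in which the tool goes at most 62.5 mm and 10.7 degrees, less where a joint would pass 70% of its speed; a pose out of reach is approached as far as the arm can. A call with a gripper value outside its range is refused whole. OPENING is the finger opening in mm, from 0 to 85.4, set as the call begins (- or left out, the last holds). The fingers move at their own pace and stop on an object; FORCE is the grip in N (left out, the last holds). Time passes only in rows, so rows that repeat a pose let the fingers close. It gives the time, the measured TCP pose, the force, the opening and the grip force at its end, in the units of the state.
- readout.observe(): the state, without advancing time (a new reading comes with each control period).
- grab_frame(name): name is "side" or "top" or "wrist"; returns the picture (480x640x3 uint8, blue, green, red); there is no depth.
- camera_model(name): a dict with "intrinsics" (3x3 intrinsics, pixels), "R" (3x3) and "t" (3): a world point X has camera coordinates R X + t. Camera axes: x right, y down, z forward; pixel columns grow to the right and rows downward; lengths in mm; the calibration is good to about 2 mm. A picture is of the moment at which its call begins: read the wrist's pose just before it. camera_model takes no time and is no camera call; for the wrist camera it gives the pose at the moment of the call.
- robot.finish_job(): hands the job in; it is judged then, once.
The state is a dict: "clock": time; "joint_positions": joint angles; "joint_vel": joint speeds; "joint_efforts": joint torques, N m; "eef_pos": TCP position; "tcp_rot": TCP orientation; "wrist_force": force on the tool from outside, world axes, zero at the start; "torque": the same for the moment, N m; "grip_width": finger opening in mm; "gripper_force": force on a finger pad.
Only numpy, scipy, OpenCV 4.12 (cv2) and the standard library are available. Lean on these libraries where they do the work, as an engineer would, in place of code of your own. Each camera call takes 0.05 s, during which the arm holds its last target. There are 200 camera calls.

TASK

The steel roller on the sloping wooden board is kept from rolling off only by two low beads under its rubber rings. Take the orange wedge from the tool wallet, set it on the board between the two rings with its thin edge towards the roller's low side, and push it squarely uphill until it has rolled the roller about 15 mm up off the beads. Let go, leaving the roller resting against the wedge; do not touch the roller with the gripper or let it roll down past the beads.

Things in the scene. Friction and masses are not known exactly. Their poses are not given: they have to be found in the camera images.
- roller_center (a point): Steel roller lying across the board: tube 45 mm in diameter, 108 mm long (116 with brass end pins), with two black rubber rings 48 mm in diameter, 18 mm wide, centred 43 mm either side of the middle; 0.5 kg. Point: its middle, on its axis, 24 mm off the board's surface. y lies along the roller; x and z turn as it rolls. It starts against the beads; a light push rolls it uphill.
- chock_grip (a point): Orange rubber wedge, 70 long, 36 wide, 32 mm high, 0.15 kg, flat on the 7 mm thick tool wallet. Rear block 28 mm long, black ribs on top; ahead of it a 37 degree slope down to the thin edge. Point: middle of the rear block, 16 mm above the underside, 17 mm from the back, 53 mm behind the thin edge. x points to the thin edge, y across the width, z up. Touching the roller, it is about 60 mm from its axis.
- board: Fixed wooden board, 160 (x) by 120 mm (y), rising 6 degrees towards +x. Its frame is level: origin on the worktop under its middle, x horizontally uphill, y along the roller, z up. Surface 22 mm above the worktop at the middle, 13.5 mm at the low end. Two steel beads, 1.5 mm proud, 20 mm long, at y = +44 and -44 mm, hold the rings on the low side; the roller's axis starts at x = +27 mm.

How it is judged:
By the outcome, as a careful person would: the job done as asked, in the order asked, and still so for the second after the job is handed in, with the robot touching nothing.
It also fails if it takes over 38 s, if anything falls off the work surface, if the arm or the gripper's body presses on something with over 40 N, if the wrist force passes 120 N, or if a joint passes its speed limit or range.

## Working session

There is one attempt and no reset: what is moved stays moved. The work goes in short steps, Python scripts to look and compute and a shell command to move; the robot and the scene stay as the last step left them, time stands still between calls to the robot, and variables do not carry over. Pictures are saved under pics/ and viewed, at most 14 in all, crops included, and the job is handed in when it is done.

```bash
mkdir -p pics; python3 - <<'E'
from rig import readout, grab_frame, camera_model
import cv2,numpy as np
s=readout.observe();print({k:np.round(v,3) for k,v in s.items()})
for n in("side","top","wrist"):
    m=camera_model(n);print(n,np.round(m["intrinsics"],1).tolist(),np.round(m["R"],4).tolist(),np.round(m["t"],1).tolist())
    cv2.imwrite(f"pics/{n}0.png",grab_frame(n))
E
```

```text
{'clock': np.float64(0.0), 'joint_positions': array([ 1.264,  0.314, -0.048,  1.21 , -0.   ,  1.571]), 'joint_vel': array([ 0.001, -0.001, -0.002, -0.001, -0.001, -0.   ]), 'joint_efforts': array([-0.0000e+00, -5.3960e+01,  3.3975e+01,  1.9000e-02, -0.0000e+00,
       -0.0000e+00]), 'eef_pos': array([181.053, 571.447, 252.422]), 'tcp_rot': array([-4.800e-01, -3.104e+00,  3.000e-03]), 'wrist_force': array([0.325, 0.228, 0.4  ]), 'torque': array([ 0.074, -0.024,  0.002]), 'gripper_force': np.float64(0.0), 'grip_width': np.float64(85.213)}
side [[571.9, 0.0, 332.7], [0.0, 571.9, 236.3], [0.0, 0.0, 1.0]] [[0.8723, -0.4883, 0.0254], [-0.1937, -0.3928, -0.899], [0.449, 0.7793, -0.4372]] [-477.5, 196.0, 583.7]
top [[525.9, 0.0, 326.7], [0.0, 525.9, 239.3], [0.0, 0.0, 1.0]] [[0.0189, -0.9998, 0.0084], [-0.9842, -0.0201, -0.1757], [0.1758, -0.0049, -0.9844]] [21.6, 549.7, 807.8]
wrist [[342.9, 0.0, 317.9], [0.0, 342.9, 240.8], [0.0, 0.0, 1.0]] [[0.302, 0.9533, -0.0024], [0.9159, -0.2895, 0.278], [0.2643, -0.0862, -0.9606]] [-600.0, -36.6, 379.0]
```

View pics/top0.png

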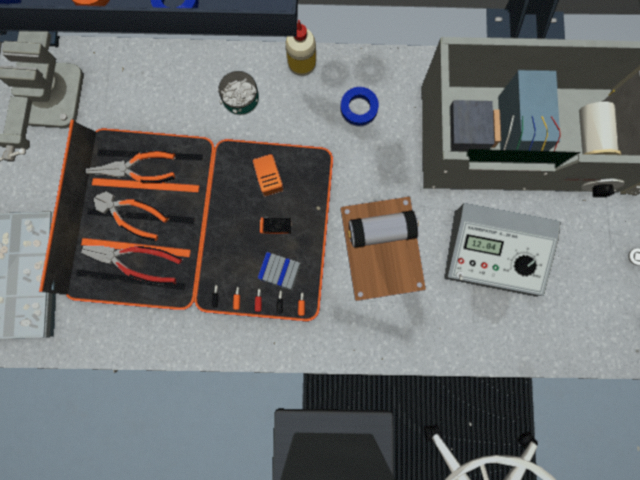

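View pics/side0.png

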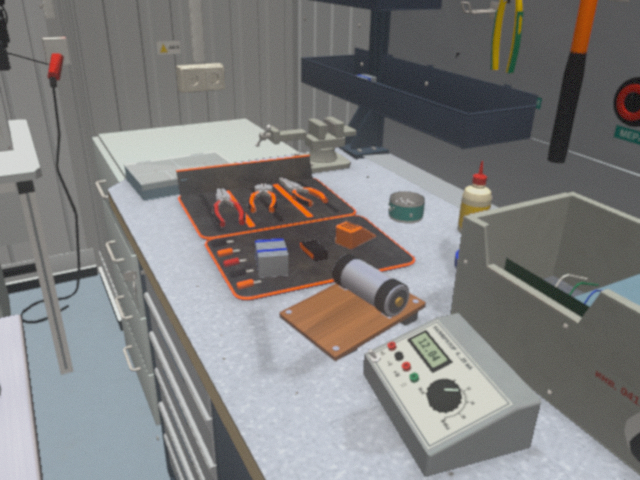

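The top view shows the wedge at about (267,173), with its ribs on the near side and its thin edge pointing up and left (+x). The roller is on the board, centred at about (384,228), and uphill is up in the image. Next I'll measure from top and side.

```bash
cat > h.py <<'E'
import cv2,numpy as np
from rig import camera_model,grab_frame,readout
from scipy.spatial.transform import Rotation as Ro
def ray(m,p):
    K,R,t=[np.array(m[k]) for k in("intrinsics","R","t")]
    return -R.T@t, R.T@np.linalg.inv(K)@np.array([p[0],p[1],1.])
def onplane(m,p,z):
    c,d=ray(m,p); return c+d*(z-c[2])/d[2]
def tri(m1,p1,m2,p2):
    c1,d1=ray(m1,p1);c2,d2=ray(m2,p2)
    s=np.linalg.lstsq(np.c_[d1,-d2],c2-c1,rcond=None)[0]
    a,b=c1+s[0]*d1,c2+s[1]*d2
    return (a+b)/2,np.linalg.norm(a-b)
def proj(m,X):
    q=np.array(m["intrinsics"])@(np.array(m["R"])@X+m["t"]);return q[:2]/q[2]
def mask(im,lo,hi,roi=None):
    k=cv2.inRange(cv2.cvtColor(im,cv2.COLOR_BGR2HSV),lo,hi)
    if roi:
        z=np.zeros_like(k);a,b,c,d=roi;z[b:d,a:c]=k[b:d,a:c];k=z
    return k
def big(k):
    c,_=cv2.findContours(k,cv2.RETR_EXTERNAL,cv2.CHAIN_APPROX_NONE);return max(c,key=cv2.contourArea)
E
python3 - <<'E'
from h import *
t=cv2.imread("pics/top0.png");s=cv2.imread("pics/side0.png")
mt,ms=camera_model("top"),camera_model("side")
c=big(mask(t,(3,140,120),(16,255,255),(240,145,295,205)));r=cv2.minAreaRect(c);print(r)
b=cv2.boxPoints(r);print([onplane(mt,p,25).round(0).tolist() for p in b])
c2=big(mask(s,(3,140,90),(16,255,255),(325,210,380,258)));M=cv2.moments(c2);print(cv2.boundingRect(c2))
print("wedge tri",tri(mt,r[0],ms,(M["m10"]/M["m00"],M["m01"]/M["m00"])))
k=mask(t,(3,60,50),(20,200,220),(338,190,432,305));cb=big(k);r=cv2.minAreaRect(cb);print(r)
for p in cv2.boxPoints(r): print(p,onplane(mt,p,18).round(0))
cb=big(mask(s,(3,60,50),(20,200,220),(270,270,430,360)));print(cv2.approxPolyDP(cb,6,True)[:,0].tolist())
E
```

```text
((266.75, 172.75001525878906), (34.78505325317383, 21.819717407226562), 71.56504821777344)
[[690.0, 165.0, 25.0], [703.0, 130.0, 25.0], [644.0, 109.0, 25.0], [631.0, 144.0, 25.0]]
(336, 222, 36, 26)
wedge tri (array([664.76162222, 139.37047981,  18.82242954]), np.float64(8.464690804954323))
((382.6570739746094, 248.07640075683594), (95.04617309570312, 71.05921173095703), 80.94210815429688)
[340.08887 206.73944] [611.  10.  18.]
[410.26196 195.55243] [ 634. -110.   18.]
[425.22528 289.41336] [ 473. -133.   18.]
[355.0522  300.60037] [453. -17.  18.]
[[270, 291], [336, 282], [280, 312], [335, 359], [424, 304], [409, 294], [387, 318], [334, 278]]
```

View pics/wrist0.png

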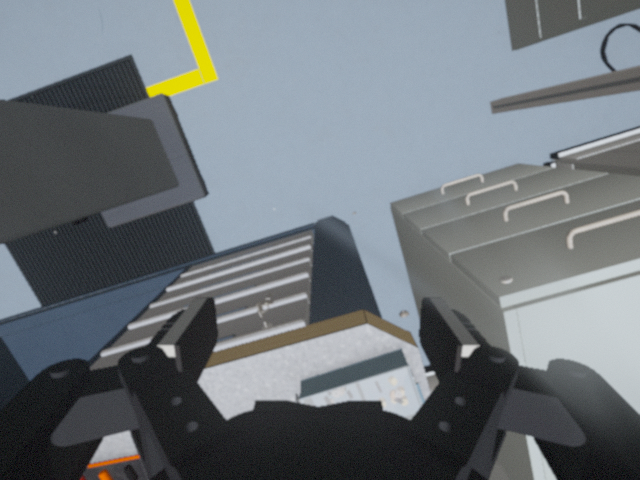

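The wrist camera looks past the fingers, which sit at the bottom of the image, and image-down is ahead (+x). The board measures 160×122 mm, centred at about (543,-62) with uphill yaw about 9.7°. The wedge is at about (665,137) with yaw about 20°. I'll go above the wedge now.

```bash
python3 -m jog '[[[-583,-277,10],[0,0,-0.65]],[[-583,-277,10],[0,0,-0.65]],[[-583,-277,10],[0,0,-0.65]],[[-583,-277,10],[0,0,-0.65]],[[-583,-277,10],[0,0,-0.65]],[[-583,-277,10],[0,0,-0.65]],[[-583,-277,10],[0,0,-0.65]],[[-583,-277,10],[0,0,-0.65]],[[-583,-277,10],[0,0,-0.65]],[[-583,-277,10],[0,0,-0.65]]]' 75; cat >> h.py <<'E'
def look(n):
    m=camera_model("wrist");s=readout.observe();im=grab_frame("wrist");cv2.imwrite(f"pics/{n}.png",im)
    import pickle;pickle.dump((m,s),open(f"pics/{n}.pkl","wb"));return m,s,im
E
python3 -c "
from h import *
m,s,im=look('w1');print(s['clock'],s['eef_pos'],s['tcp_rot'],s['joint_positions'])"
```

```text
clock: 1.4
eef_pos: [631.5, 151.7, 243.6]
tcp_rot: [0.536, -3.095, -0.0]
wrist_force: [-0.6, 1.1, 0.2]
grip_width: 74.7
gripper_force: 0.0
1.4 [631.51890886 151.69087612 243.55248119] [ 5.36181125e-01 -3.09532316e+00 -3.08138168e-04] [ 2.35635739e-01  4.12011348e-01  7.06760434e-02  1.22962136e+00
  2.06875821e-04 -1.07406156e-01]
```

View pics/w1.png

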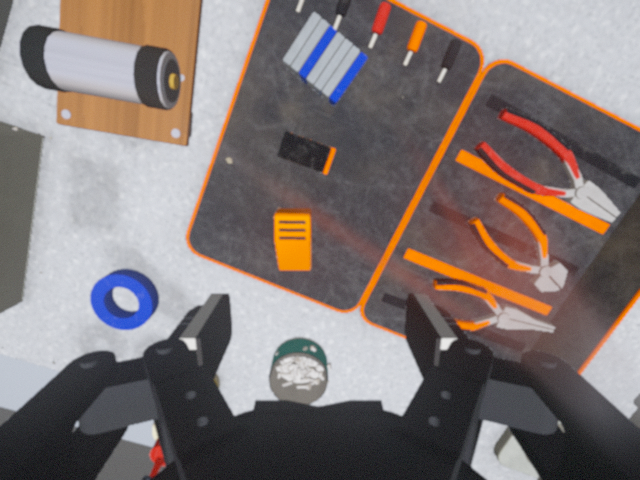

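The wedge is at columns 274–312, rows 209–271: ribs at the top (rear), thin edge at row 271. The board and roller are at upper left.

```bash
cat >> h.py <<'E'
def wedge(im,m,roi,lo=(5,170,120)):
    c=big(cv2.morphologyEx(mask(im,lo,(20,255,255),roi),cv2.MORPH_CLOSE,np.ones((7,7))))
    q=cv2.approxPolyDP(cv2.convexHull(c),3,True)[:,0]
    return c,q
def ribs(im,c):
    z=np.zeros(im.shape[:2],np.uint8);cv2.drawContours(z,[c],-1,255,-1);z=cv2.erode(z,np.ones((3,3)))
    k=cv2.inRange(im[:,:,2],0,120)&z
    M=cv2.moments(k,True);return np.array([M["m10"],M["m01"]])/M["m00"],M["m00"]
E
python3 - <<'E'
from h import *
import pickle
im=cv2.imread("pics/w1.png");m,s=pickle.load(open("pics/w1.pkl","rb"))
c,q=wedge(im,m,(262,200,325,280));r,n=ribs(im,c);print(q.tolist(),r,n)
for p in q: print(p,onplane(m,p,39).round(1),onplane(m,p,7).round(1))
t=cv2.imread("pics/top0.png");mt=camera_model("top")
ct,qt=wedge(t,mt,(240,145,295,205),(3,140,120));rt,n=ribs(t,ct);print(qt.tolist(),rt,n,tri(m,r,mt,rt))
cs,qs=wedge(cv2.imread("pics/side0.png"),None,(325,210,380,258),(3,120,80));print(qs.tolist())
E
```

```text
[[308, 209], [309, 269], [280, 269], [274, 215], [280, 209]] [nan nan] 0.0
[308 209] [627.5 140.8  39. ] [633.5 142.    7. ]
[309 269] [685.1 162.   39. ] [696.9 165.2   7. ]
[280 269] [695.  134.4  39. ] [707.7 134.9   7. ]
[274 215] [644.  111.9  39. ] [651.7 110.2   7. ]
[280 209] [636.5 115.5  39. ] [643.5 114.2   7. ]
 ** On entry to DLASCL parameter number  4 had an illegal value
 ** On entry to DLASCL parameter number  4 had an illegal value
 ** On entry to DLASCL parameter number  4 had an illegal value
 ** On entry to DLASCL parameter number  4 had an illegal value
 ** On entry to DLASCL parameter number  5 had an illegal value
 ** On entry to DLASCL parameter number  4 had an illegal valueh.py:33: RuntimeWarning: invalid value encountered in divide
  M=cv2.moments(k,True);return np.array([M["m10"],M["m01"]])/M["m00"],M["m00"]
Traceback (most recent call last):
  File "h.py", line 11, in tri
    s=np.linalg.lstsq(np.c_[d1,-d2],c2-c1,rcond=None)[0]
      ~~~~~~~~~~~~~~~^^^^^^^^^^^^^^^^^^^^^^^^^^^^^^^^
numpy.linalg.LinAlgError: SVD did not converge in Linear Least Squares
```

```bash
python3 -m jog '[[[-12,-24,80],[0,0,0]],[[-12,-24,80],[0,0,0]],[[-12,-24,80],[0,0,0]]]'; python3 - <<'E'
from h import *
import pickle
m,s,im=look('w2');print(s['clock'],s['eef_pos'])
m1,s1=pickle.load(open("pics/w1.pkl","rb"));im1=cv2.imread("pics/w1.png")
def rib(im,c):
    z=np.zeros(im.shape[:2],np.uint8);cv2.drawContours(z,[cv2.convexHull(c)],-1,255,-1);z=cv2.erode(z,np.ones((5,5)))
    v=im[:,:,2].copy();med=np.median(v[z>0]);k=((v<med*0.75)&(z>0)).astype(np.uint8)
    M=cv2.moments(k,True);return (M["m10"]/max(M["m00"],1),M["m01"]/max(M["m00"],1)),M["m00"],med
c1,q1=wedge(im1,m1,(262,200,325,280));r1=rib(im1,c1);print(r1)
c,q=wedge(im,m,(240,130,400,330));r=rib(im,c);print(q.tolist(),r)
print("ribs",tri(m1,r1[0],m,r[0]))
for p in q: print(p,onplane(m,p,39).round(1),onplane(m,p,7).round(1))
cv2.imwrite("pics/w2c.png",im)
E
```

```text
clock: 1.82
eef_pos: [648.1, 134.0, 161.1]
tcp_rot: [0.534, -3.091, 0.0]
wrist_force: [0.5, 0.3, 0.3]
grip_width: 74.9
gripper_force: 0.0
1.825 [648.08275339 134.04738804 161.13337972]
((292.590243902439, 224.62439024390244), 205.0, np.float64(247.0))
[[333, 217], [337, 225], [333, 293], [296, 294], [290, 266], [290, 224], [295, 217]] ((313.7081632653061, 236.16938775510204), 490.0, np.float64(249.0))
ribs (array([651.15926044, 132.02245457,  19.63713023]), np.float64(1.4109721113533522))
[333 217] [627.3 138.9  39. ] [633.1 142.5   7. ]
[337 225] [631.8 143.7  39. ] [638.3 148.    7. ]
[333 293] [683.2 159.6  39. ] [696.4 165.9   7. ]
[296 294] [693.5 133.   39. ] [708.1 135.9   7. ]
[290 266] [673.3 121.5  39. ] [685.2 122.8   7. ]
[290 224] [642.6 111.3  39. ] [650.5 111.3   7. ]
[295 217] [636.5 113.1  39. ] [643.5 113.3   7. ]
```

View pics/w2.png

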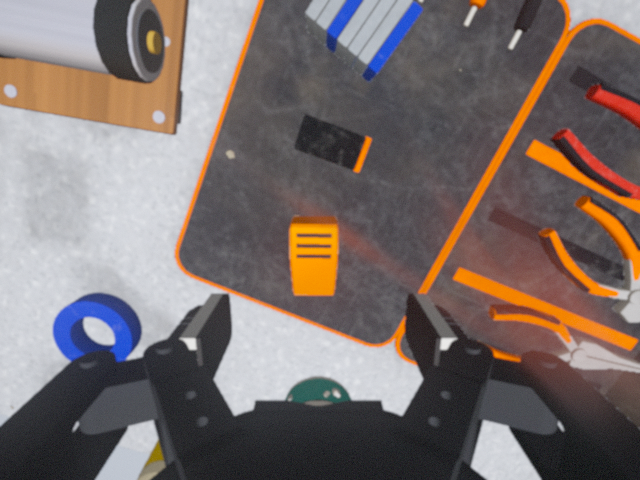

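The wedge is at columns 290–337, rows 217–294. The rear edges computed at z=7 and z=39 coincide, so the heights check out. The grip point is about (653,133), heading 19.7°. Now I'll descend.

```bash
python3 -m jog '[[[-4,-2.5,60],[0,0,0]],[[-4,-2.5,100],[0,0,0]],[[-4,-2.5,122],[0,0,0]],[[-4,-2.5,126],[0,0,0]],[[-4,-2.5,126],[0,0,0]]]'; python3 -c "
from h import *
m,s,im=look('w3');print(s['clock'],s['eef_pos'],s['tcp_rot'])
from math import *
h=radians(19.7);u=np.array([cos(h),sin(h),0]);g=np.array([653,133,0.])
for a,z in((-17,39),(11,39),(53,7),(-17,7)):
  for b in(-18,18): print(a,b,z,proj(m,g+u*a+b*np.array([-u[1],u[0],0])+np.array([0,0,z])).round())
"
```

```text
clock: 2.5
eef_pos: [655.4, 134.4, 39.6]
tcp_rot: [-0.537, 3.093, 0.0]
wrist_force: [0.2, 0.3, -0.9]
grip_width: 74.9
gripper_force: 0.0
2.5 [655.37775929 134.42986835  39.62785499] [-5.36840916e-01  3.09295868e+00  2.12302603e-04]
-17 -18 39 [267. 279.]
-17 18 39 [363. 279.]
11 -18 39 [270. 343.]
11 18 39 [360. 343.]
53 -18 7 [282. 379.]
53 18 7 [350. 379.]
-17 -18 7 [277. 252.]
-17 18 7 [354. 252.]
```

View pics/w3.png

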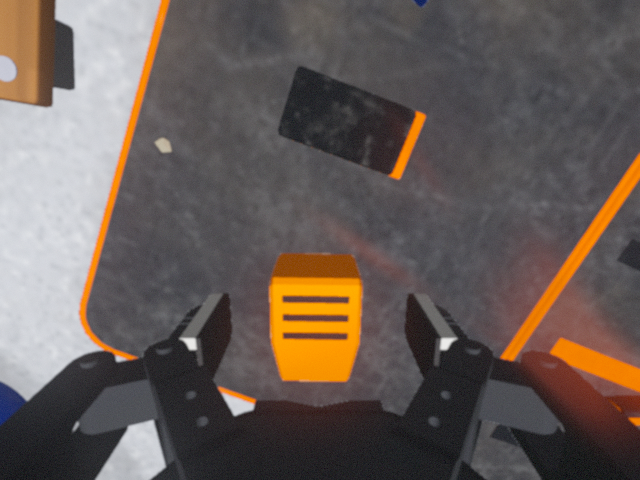

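The wedge is centred between the fingers and matches the predicted outline to within 2 px. I'll lower slightly and grip.

```bash
python3 -m jog '[[[2.5,-0.5,5],[0,0,0]],[[2.5,-0.5,8],[0,0,0]],[[2.5,-0.5,8],[0,0,0]]]'; python3 -m jog '[[[0,0,0],[0,0,0]],[[0,0,0],[0,0,0]],[[0,0,0],[0,0,0]],[[0,0,0],[0,0,0]],[[0,0,0],[0,0,0]]]' 25 50
```

```text
clock: 2.92
eef_pos: [651.9, 132.4, 29.7]
tcp_rot: [0.536, -3.095, -0.0]
wrist_force: [0.7, 0.2, 0.1]
grip_width: 75.3
gripper_force: 0.0
clock: 3.55
eef_pos: [652.4, 132.4, 30.1]
tcp_rot: [-0.536, 3.095, -0.0]
wrist_force: [-0.2, -1.9, 2.8]
grip_width: 35.2
gripper_force: 51.0
```

```bash
python3 -m jog '[[[0,0,-40],[0,0,0]],[[0,0,-90],[0,0,0]],[[60,-52,-130],[0,0,0.173]],[[120,-104,-160],[0,0,0.173]],[[168,-146,-160],[0,0,0.173]],[[168,-146,-160],[0,0,0.173]],[[168,-146,-160],[0,0,0.173]],[[168,-146,-160],[0,0,0.173]]]'; python3 -c "
from h import *
m,s,im=look('w4');print(s['clock'],s['eef_pos'],s['tcp_rot'],s['grip_width'])"
```

```text
clock: 4.55
eef_pos: [543.1, -61.3, 189.5]
tcp_rot: [0.266, -3.13, -0.001]
wrist_force: [0.2, 1.3, -1.6]
grip_width: 35.1
gripper_force: 50.6
4.55 [543.07734601 -61.33713857 189.54767314] [ 2.66300736e-01 -3.13028227e+00 -1.13397770e-03] 35.0580388008552
```

View pics/w4.png

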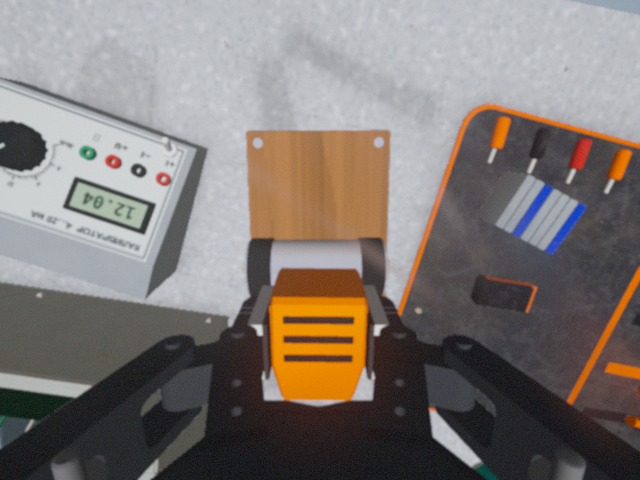

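The board's low edge is at row 131, columns 247–390, nearly square to the tool. The roller starts at row ~240, with rings at columns 250–272 and 362–384. The wedge is held straight.

```bash
python3 - <<'E'
from h import *
import pickle
im=cv2.imread("pics/w4.png");m,s=pickle.load(open("pics/w4.pkl","rb"))
mt=camera_model("top")
k=mask(im,(3,60,60),(22,210,230),(236,115,402,238));c=big(cv2.morphologyEx(k,cv2.MORPH_CLOSE,np.ones((9,9))))
P=c[:,0].astype(float)
def fit(sel): 
    vx,vy,x,y=cv2.fitLine(P[sel].astype(np.float32),cv2.DIST_HUBER,0,.01,.01).ravel();return np.cross([x,y,1],[x+vx,y+vy,1])
x0,y0,w,h=cv2.boundingRect(c);print(x0,y0,w,h)
E_=fit((P[:,1]<y0+4)&(P[:,0]>x0+8)&(P[:,0]<x0+w-8))
L=fit((P[:,0]<x0+5)&(P[:,1]>y0+8)&(P[:,1]<y0+h-8));R=fit((P[:,0]>x0+w-6)&(P[:,1]>y0+8)&(P[:,1]<y0+h-8))
X=lambda a,b:(lambda q:q[:2]/q[2])(np.cross(a,b))
a,b=X(E_,L),X(E_,R);print("corners",a,b)
A,B=onplane(m,a,13.5),onplane(m,b,13.5);print(A.round(1),B.round(1),np.linalg.norm(A-B))
d=(B-A)[:2];print("y-edge heading",np.degrees(np.arctan2(-d[0],d[1])))
for line,n in((L,"L"),(R,"R")):
    p1=X(line,np.array([0,1,-y0]));p2=X(line,np.array([0,1,-(y0+80.)]))
    Q=[]
    A0=onplane(m,p1,13.5)
    cc,dd=ray(m,p2)   # sloped plane: z=13.5+tan6*(dist uphill)
    u=np.array([np.cos(.17),np.sin(.17)]);t=np.tan(np.radians(6))
    lam=(13.5+t*(u@(cc[:2]-A0[:2]))-cc[2])/(dd[2]-t*(u@dd[:2]));B0=cc+lam*dd
    e=(B0-A0);print(n,A0.round(1),B0.round(1),np.degrees(np.arctan2(e[1],e[0])))
for pt,q in(((355.05,300.6),b),((425.2,289.4),a)): print("tri",tri(mt,pt,m,q))
# roller ring low silhouettes
g=cv2.cvtColor(im,cv2.COLOR_BGR2GRAY)
for x in(255,260,265,280,300,340,355,367,372,378):
    col=g[200:268,x].astype(int);print(x,200+np.argmax(np.abs(np.diff(col))),end="; ")
row=g[262].astype(int);print([int(i) for i in np.where(np.abs(np.diff(row))>25)[0] if 230<i<410])
E
```

```text
247 130 143 108
corners [246.44224661 131.        ] [389.32207623 131.        ]
[ 475.9 -131.7   13.5] [456.  -15.8  13.5] 117.61567062428337
y-edge heading 9.727348807410968
L [ 475.1 -131.8   13.5] [ 539.5 -120.3   20.4] 10.095241868962542
R [455.2 -15.9  13.5] [519.7  -4.7  20.4] 9.837766382399465
tri (array([454.42621363, -16.23458392,  12.13528452]), np.float64(3.3134309152853882))
tri (array([ 476.09531719, -138.41521718,  -15.01724991]), np.float64(2.028528498185503))
255 238; 260 238; 265 237; 280 241; 300 266; 340 238; 355 238; 367 237; 372 237; 378 237; [246, 247, 269, 270, 360, 361, 362, 384]
```

Board heading is 9.8° and its surface centre is about (544,-60.5,22). I'll go to a hover behind and above the low half of the board, tilted 6°.

```bash
python3 -m jog '[[[50,0,5],[0,-0.05,0]],[[63,0,40],[0,-0.105,0]],[[63,0,85],[0,-0.105,0]],[[63,0,115],[0,-0.105,0]],[[63,0,121],[0,-0.105,0]],[[63,0,121],[0,-0.105,0]],[[63,0,121],[0,-0.105,0]]]'; python3 -c "
from h import *
m,s,im=look('w5');p=s['eef_pos'];R=Ro.from_rotvec(s['tcp_rot']).as_matrix()
h=np.radians(9.8);c,q=np.cos(np.radians(6)),np.sin(np.radians(6))
S=np.array([np.cos(h)*c,np.sin(h)*c,q]);N=np.array([-np.cos(h)*q,-np.sin(h)*q,c]);Y=np.cross(N,S);O=np.array([544,-60.5,22])
print(p,'a,y,h',((p-O)@np.array([S,Y,N]).T).round(1));print((np.array([-S,Y,-N])@R).round(3))
cv2.imwrite('pics/s5.png',grab_frame('side')[200:400,220:480].repeat(2,0).repeat(2,1))"
```

```text
clock: 5.48
eef_pos: [482.4, -72.1, 70.0]
tcp_rot: [-0.259, 3.024, 0.013]
wrist_force: [0.4, -1.0, -1.1]
grip_width: 35.0
gripper_force: 50.5
[482.38700223 -72.14230807  70.03699137] a,y,h [-57.3  -1.   54.3]
[[ 1.    -0.    -0.002]
 [ 0.     1.    -0.001]
 [ 0.002  0.001  1.   ]]
```

View pics/s5.png

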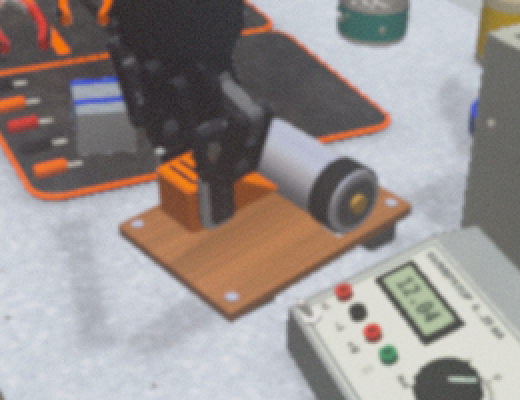

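The wedge is held square, hovering over the low half of the board and clear of the roller. I'll lower it.

```bash
cat > st.py <<'E'
from h import *
s=readout.observe();p=s['eef_pos']
h=np.radians(9.8);c,q=np.cos(np.radians(6)),np.sin(np.radians(6))
S=np.array([np.cos(h)*c,np.sin(h)*c,q]);N=np.array([-np.cos(h)*q,-np.sin(h)*q,c]);Y=np.cross(N,S);O=np.array([544,-60.5,22])
B=np.array([S,Y,N]);print('a,y,h',(B@(p-O)).round(1),'F(s,y,n)',(B@s['wrist_force']).round(1),'M',(B@s['torque']).round(2),s['clock'])
E
python3 -m jog '[[[1,0,15],[0,0,0]],[[1,0,25],[0,0,0]],[[1,0,28],[0,0,0]],[[1,0,28],[0,0,0]]]' >/dev/null; python3 st.py; python3 -m jog '[[[0,0,1],[0,0,0]],[[0,0,2],[0,0,0]],[[0,0,2],[0,0,0]]]'>/dev/null; python3 st.py
```

```text
a,y,h [-60.3  -0.7  24.7] F(s,y,n) [-0.2 -0.1 -1.3] M [0.02 0.12 0.01] 6.075
a,y,h [-59.8  -0.9  23.3] F(s,y,n) [ 0.3 -0.4 -1.2] M [0.05 0.12 0.03] 6.45
```

```bash
python3 -m jog '[[[0,0,1],[0,0,0]],[[0,0,1],[0,0,0]]]'>/dev/null; python3 st.py; python3 -m jog '[[[0,0,0.7],[0,0,0]],[[0,0,0.7],[0,0,0]]]'>/dev/null; python3 st.py
```

```text
a,y,h [-59.7  -0.9  23. ] F(s,y,n) [-2.9  0.5  8.6] M [0.15 0.66 0.06] 6.7
a,y,h [-59.7  -0.9  22.9] F(s,y,n) [-5.9  2.6 18.7] M [0.35 1.24 0.05] 6.95
```

```bash
python3 -m jog '[[[0,0,-0.8],[0,0,0]],[[-6,0,-0.8],[0,0,0]],[[-12,0,-0.8],[0,0,0]],[[-18,0,-0.8],[0,0,0]],[[-24,0,-0.8],[0,0,0]],[[-24,0,-0.8],[0,0,0]]]'>/dev/null; python3 st.py; python3 -c "
from h import *
m,s,im=look('w6')
cv2.imwrite('pics/w6s.png',np.vstack([im[150:400,160:480],cv2.resize(grab_frame('side')[240:340,270:430],(320,200))]))"
```

```text
a,y,h [-56.1  -0.7  21.7] F(s,y,n) [-56.4  -3.8  74.6] M [-0.71 11.83 -0.05] 7.7
```

View pics/w6s.png

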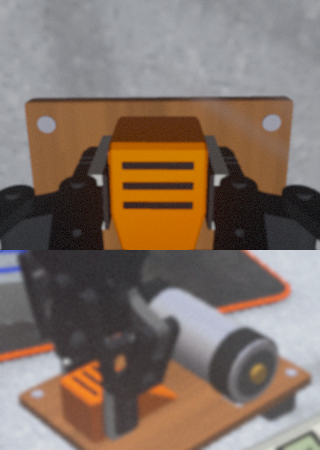

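The wedge jammed. It has moved only about 4 mm and the contact force is high, so I'll unload at once.

```bash
python3 -m jog '[[[8,0,-1],[0,0,0]],[[18,0,-2],[0,0,0]],[[18,0,-2],[0,0,0]]]'>/dev/null; python3 st.py;python3 -c "
from h import *
s=readout.observe();print(s['tcp_rot'],s['grip_width'],s['gripper_force'])
B=np.array
R=Ro.from_rotvec(s['tcp_rot']).as_matrix();print(R.round(3))"
```

```text
a,y,h [-54.1  -0.8  24.3] F(s,y,n) [-0.7 -0.2 -0.6] M [-0.03  0.14 -0.07] 8.175
[-0.25801517  3.02586151  0.01381294] 35.2128322113152 52.02161008492112
[[-0.98  -0.169  0.103]
 [-0.168  0.986  0.018]
 [-0.105  0.    -0.994]]
```

```bash
python3 -m jog '[[[-3,0,0],[0,0,0]],[[-6,0,0],[0,0,0]],[[-6,0,0],[0,0,0]]]'>/dev/null; python3 st.py; python3 -m jog '[[[-4,0,0],[0,0,0]],[[-8,0,0],[0,0,0]],[[-8,0,0],[0,0,0]]]'>/dev/null; python3 st.py; python3 -c "
from h import *
cv2.imwrite('pics/s7.png',cv2.resize(grab_frame('side')[230:340,270:430],(800,550),interpolation=cv2.INTER_CUBIC))"
```

```text
a,y,h [-47.   -0.9  24.3] F(s,y,n) [ 0.1  0.6 -0.8] M [-0.01  0.15  0.02] 8.55
a,y,h [-39.3  -0.9  24.4] F(s,y,n) [-0.2 -0.7 -0.7] M [0.   0.13 0.02] 8.925
```

View pics/s7.png

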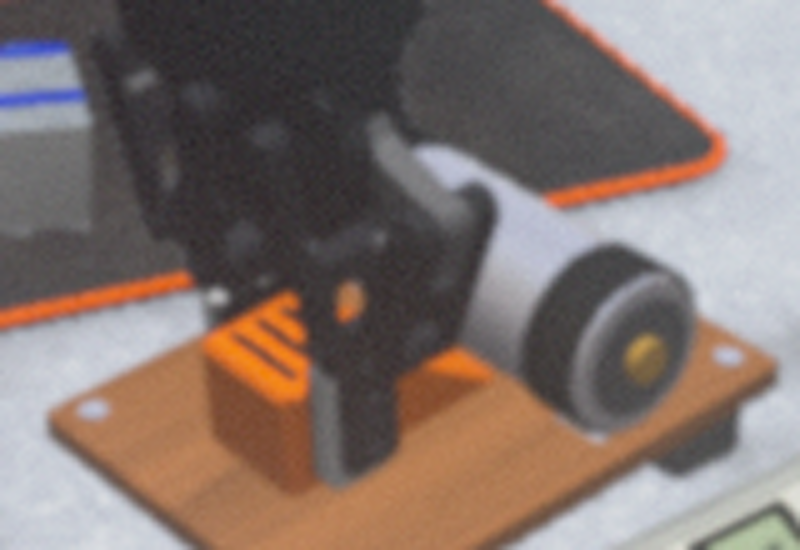

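```bash
python3 - <<'E'
from h import *
import pickle
m,s,im=look('w7')
for n in('w4','w5','w6','w7'):
    im=cv2.imread(f"pics/{n}.png");k=mask(im,(5,170,60),(20,255,255),(255,255,380,410))
    kb=mask(im,(5,170,200),(20,255,255),(255,255,380,410))
    g=im[:,:,2][:,305:331].mean(1);d=np.diff(g)
    r=np.where((d[250:410])<-25)[0]+250
    ys=np.where(kb.sum(1)>255*30)[0]; ya=np.where(k.sum(1)>255*30)[0]
    print(n,"bright rows",ys.min(),ys.max(),"all",ya.min(),ya.max(),"falls",r.tolist())
print(readout.observe()['eef_pos'])
E
```

```text
w4 bright rows 298 398 all 270 398 falls [315, 316, 317, 335, 336, 337, 353, 354, 355, 404, 405]
w5 bright rows 305 397 all 268 400 falls [315, 316, 317, 335, 336, 353, 354, 355, 399, 400, 401]
w6 bright rows 301 383 all 267 403 falls [310, 311, 312, 331, 332, 350, 351, 352, 402, 403, 404, 405]
w7 bright rows 301 400 all 266 403 falls [311, 312, 313, 331, 332, 333, 351, 352, 353, 402, 403, 404, 405]
[502.5352258  -68.50871357  41.98657069]
```

The wedge pitched a few degrees nose-up in the grip during the jam. I'll release it here so it settles flat just short of the roller, then regrip more lightly.

```bash
python3 -m jog '[[[0,0,0],[0,0,0]],[[0,0,0],[0,0,0]],[[0,0,0],[0,0,0]]]' 46 30; python3 st.py; python3 -m jog '[[[0,0,0],[0,0,0]],[[0,0,0],[0,0,0]],[[0,0,0],[0,0,0]]]' 25 30; python3 st.py; python3 - <<'E'
from h import *
m,s,im=look('w8')
k=mask(im,(5,170,60),(20,255,255),(255,255,380,410));ya=np.where(k.sum(1)>255*30)[0]
d=np.diff(im[:,:,2][:,305:331].mean(1));print(ya.min(),ya.max(),(np.where(d[250:410]<-25)[0]+250).tolist())
E
```

```text
clock: 9.4
eef_pos: [502.6, -68.6, 42.2]
tcp_rot: [-0.258, 3.026, 0.013]
wrist_force: [0.3, -0.2, 0.6]
grip_width: 45.8
gripper_force: 0.0
a,y,h [-39.8  -0.9  24.5] F(s,y,n) [ 0.3 -0.3  0.6] M [0.   0.12 0.02] 9.4
clock: 9.78
eef_pos: [502.8, -68.9, 42.3]
tcp_rot: [-0.258, 3.026, 0.012]
wrist_force: [-2.1, -1.9, 4.6]
grip_width: 35.3
gripper_force: 30.8
a,y,h [-39.7  -1.3  24.6] F(s,y,n) [-1.9 -1.5  4.8] M [-0.4   0.37  0.02] 9.775
261 394 [307, 308, 326, 327, 328, 345, 346, 347, 404, 405]
```

```bash
cat > edge.py <<'E'
from h import *
import pickle,sys
exec(open('st.py').read().split("B=np.array")[0]);B=np.array([S,Y,N])
def edge(n,row):
    m,s=pickle.load(open(f"pics/{n}.pkl","rb"));c,d=ray(m,(318,row));l=((O-c)@N)/(d@N);return (B@(c+l*d-O)).round(1)
if __name__=="__main__": print("thin edge",edge('w8',394.5),"w5-like ref")
E
python3 edge.py; python3 -m jog '[[[0,0,-0.7],[0,0,0]],[[-3,0,-0.7],[0,0,0]],[[-6,0,-0.7],[0,0,0]],[[-6,0,-0.7],[0,0,0]]]'>/dev/null; python3 st.py
```

```text
thin edge [13.2 -0.5 -0. ] w5-like ref
a,y,h [-33.5  -0.8  25. ] F(s,y,n) [-0.9 -0.2 -2.2] M [-0.06  0.17 -0.  ] 10.325
```

```bash
python3 -m jog '[[[-2,0,0],[0,0,0]],[[-4,0,0],[0,0,0]],[[-6,0,0],[0,0,0]],[[-8,0,0],[0,0,0]],[[-9,0,0],[0,0,0]],[[-9,0,0],[0,0,0]]]'>/dev/null; python3 st.py; python3 -c "
from h import *
cv2.imwrite('pics/s8f.png',grab_frame('side'));look('w9')
cv2.imwrite('pics/t8f.png',grab_frame('top'))
cv2.imwrite('pics/s9.png',cv2.resize(cv2.imread('pics/s8f.png')[230:340,270:430],(800,550),interpolation=cv2.INTER_CUBIC))"
```

```text
a,y,h [-24.8  -0.9  25. ] F(s,y,n) [ 0.  -0.6 -2.2] M [-0.    0.37 -0.01] 11.075
```

View pics/s9.png

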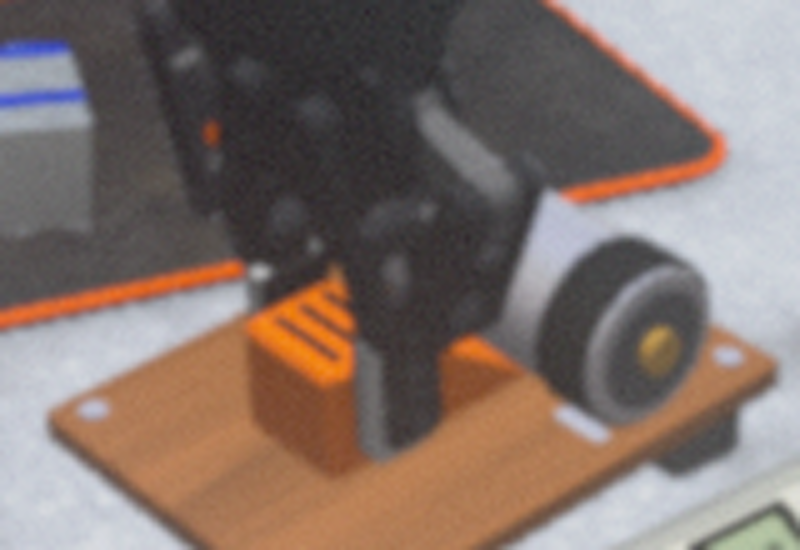

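The roller has rolled up off the bead, which is now visible at (580,422). I'll push the rest of the way and measure the travel from the brass pin.

```bash
cat > pin.py <<'E'
from h import *
exec(open('st.py').read().split("B=np.array")[0]);B=np.array([S,Y,N])
def pin(im,roi=(385,285,425,312)):
    k=mask(im,(14,110,70),(28,255,255),roi);M=cv2.moments(big(k));q=(M["m10"]/M["m00"],M["m01"]/M["m00"])
    c,d=ray(camera_model("side"),q);l=((-58-Y@(c-O))/(Y@d));return np.round(q,1),(B@(c+l*d-O)).round(1)
if __name__=="__main__":
    im=grab_frame("side");cv2.imwrite("pics/last.png",im)
    for f in("side0","s8f","last"): print(f,pin(cv2.imread(f"pics/{f}.png")))
E
python3 -m jog '[[[-2,0,0],[0,0,0]],[[-4,0,0],[0,0,0]],[[-6,0,0],[0,0,0]],[[-8,0,0],[0,0,0]],[[-9.5,0,0],[0,0,0]],[[-9.5,0,0],[0,0,0]],[[-9.5,0,0],[0,0,0]]]'>/dev/null; python3 st.py; python3 pin.py
```

```text
a,y,h [-14.9  -0.9  25.1] F(s,y,n) [-0.5 -0.4 -2.6] M [-0.02  0.2  -0.02] 12.1
side0 (array([398. , 299.9]), array([ 27.9, -58. ,  27.7]))
s8f (array([400.7, 298.4]), array([ 32.7, -58. ,  27.7]))
last (array([406.1, 295.9]), array([ 42.5, -58. ,  26.8]))
```

Travel is 14.6 mm. I'll nudge slightly while lowering onto the board, then release.

```bash
python3 -m jog '[[[-1.5,0,0],[0,0,0]],[[-1.5,0,0.5],[0,0,0]],[[-1.5,0,0.9],[0,0,0]],[[-1.5,0,0.9],[0,0,0]]]'>/dev/null; python3 st.py; python3 pin.py|tail -1
```

```text
a,y,h [-13.8  -0.9  24.6] F(s,y,n) [-3.5  0.8  5.1] M [ 0.07  0.72 -0.04] 12.65
last (array([406.4, 295.8]), array([ 43.1, -58. ,  26.6]))
```

```bash
python3 -m jog '[[[0,0,0],[0,0,0]],[[0,0,0],[0,0,0]],[[0,0,0],[0,0,0]],[[0,0,0],[0,0,0]]]' 46; python3 st.py; python3 pin.py|tail -1
```

```text
clock: 13.2
eef_pos: [528.2, -64.1, 44.6]
tcp_rot: [-0.258, 3.026, 0.014]
wrist_force: [-0.0, -0.3, 0.9]
grip_width: 45.8
gripper_force: 0.0
a,y,h [-13.8  -0.9  24.1] F(s,y,n) [ 0.  -0.3  0.9] M [-0.02  0.1   0.03] 13.2
last (array([406.2, 295.7]), array([ 42.6, -58. ,  27. ]))
```

Released, with the roller resting about 15 mm up. I'll withdraw straight up along the tool axis.

```bash
python3 -m jog '[[[0,0,-6],[0,0,0]],[[0,0,-16],[0,0,0]],[[0,0,-40],[0,0,0]],[[0,0,-80],[0,0,0]],[[40,0,-120],[0,0,0]],[[80,0,-140],[0,0,0]],[[80,0,-140],[0,0,0]],[[80,0,-140],[0,0,0]]]'>/dev/null; python3 st.py; python3 pin.py|tail -1; python3 -c "
from h import *
a=cv2.resize(cv2.imread('pics/last.png')[230:360,270:430],(640,520));b=cv2.resize(grab_frame('top')[185:310,330:440],(160,182))
cv2.imwrite('pics/end.png',np.hstack([a,np.vstack([b,np.zeros((338,160,3),np.uint8)])]))"
```

```text
a,y,h [-93.   -1.1 164.7] F(s,y,n) [-0.1  0.2 -0.1] M [ 0.05  0.12 -0.02] 14.25
last (array([406.1, 295.1]), array([ 42.5, -58. ,  28. ]))
```

View pics/end.png

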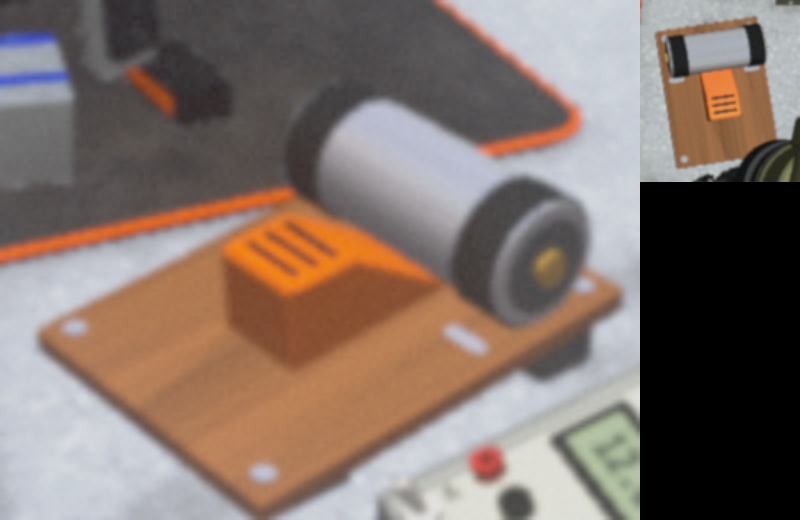

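The wedge sits flat and square between the rings. The roller rests against it about 15 mm up, clear of the beads (bead visible at (465,340)), and the gripper is away from everything.

```bash
python3 -c "
from rig import robot
print(robot.finish_job())"
```

```text
the job is handed in; nothing more can be done
None
```

The job is handed in: the wedge sits square between the rings, with the roller resting against it about 15 mm up off the beads (14.6 mm measured) and the gripper clear; an early push jammed the wedge and briefly put about 94 N on the wrist (limit 120 N), so I let the wedge settle and regripped it.

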